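Hang the mug on the cup stand

TASK

Hang the white mug on the wooden cup stand: thread its handle over one of the two slanted arms (either will do) and slide it well on, so that the mug hangs by its handle from the arm, clear of the worktop and not out at the tip. Let go of it and leave the other things where they stand.

Things in the scene. Friction and masses are not known exactly. Their poses are not given: they have to be found in the camera images.
- mug: Straight-sided white mug, 62 mm outside diameter, 80 mm high, 4 mm wall, open at the top, one loop handle; about 0.18 kg. Starts upright on the worktop. Origin at the centre of its underside, z axis up to the mouth, +y axis towards the handle. Released on an arm, it swings down about the arm and hangs tilted, handle uppermost.
- mug_loop (a point): Centre of the hole in the mug's handle (mug frame: x 0, y 44, z 42 mm). The handle is a 9 mm round bar in the plane x = 0, reaching out to 66 mm from the mug's axis; the hole runs along the mug's x axis and is 26 mm wide (y 31 to 57 mm) and 36 mm high (z 24 to 60 mm).
- stand: Wooden cup stand, fixed to the worktop: round base 110 mm across and 30 mm high, vertical post 18 to 24 mm thick with a rounded top 195 mm above the worktop, two equal arms slanting up on opposite sides. Origin at the centre of the base's underside, z up; the arms rise towards its -x and +x sides.
- stand_arm_front: First arm of the cup stand: a straight round wooden dowel, 10 mm diameter, rounded end, 95 mm long. Origin at its root on the post's axis, 170 mm above the worktop; its z axis runs along the dowel from root to tip, 35 degrees above level. Fixed to the stand. It points to the stand's -x side, roughly to the robot.
- stand_arm_back: Second arm of the cup stand: a straight round wooden dowel, 10 mm diameter, rounded end, 95 mm long. Origin at its root on the post's axis, 170 mm above the worktop; its z axis runs along the dowel from root to tip, 35 degrees above level. Fixed to the stand. It points to the stand's +x side, away from the robot.
- white_bowl: Bystander: small white bowl, 126 across x 62 high, mm; origin at the centre of its underside. Leave it where it stands.
- red_box: Bystander: small red carton, 47x72x48 mm; origin at the centre of its underside. Leave it where it stands.
- egg_timer: Bystander: white round kitchen timer, 67 across x 57 high, mm; origin at the centre of its underside. Leave it where it stands.
- milk_carton: Bystander: small white and blue milk carton, 60x60x110 mm; origin at the centre of its underside. Leave it where it stands.
There are look-alikes about, which are no part of the job. What is shaped like the mug but orange is not meant.

How it is judged:
By the outcome, as a careful person would: the job done as asked, in the order asked, and still so for the second after the job is handed in, with the robot touching nothing.
It also fails if it takes over 45 s, if anything falls off the work surface, if the arm or the gripper's body presses on something with over 40 N, if the wrist force passes 120 N, or if a joint passes its speed limit or range.

ROBOT

A 7-joint arm with a two-finger parallel gripper is mounted at the origin on a cart in front of the work surface, level with it; the furniture and walls round the work are solid. World frame = base frame: x ahead of the robot, y to its left, z up, the work surface at z = 0. Lengths are in m, angles in rad, forces in N, time in s.
With the tool pointing down it reaches from about 0.425 to 0.925 m from the base axis. Payload 6.8 kg.
Tool frame: the origin (TCP) lies on the centre line of the jaws, within the pads' length; the fingertips stand 14 mm ahead of it and the grasp point (between the pads) lies 5 mm behind it (r.tips_ahead is the distance from the TCP to the fingertips, in m); z points along the fingers, y is the line along which they close (so a half turn about z gives the same grasp; the last joint's range is limited). The gripper opens to 85 mm and grips with 20 to 120 N. Pads are 22 mm wide; open, the fingers measure 114 mm over their backs; the gripper's body (76 mm by 85 mm) begins 54 mm behind the grasp point. The pads swing forward as they close: fully open they stand 13 mm farther back than shut.
Start: joints at [-1.321, 0.477, 0.022, 1.555, -0.011, 1.109, -0.083], TCP at [0.236, 0.632, 0.245] pointing down, gripper open.
Joint ranges: [-2.96, 2.96], [-0.34, 2.1], [-1.41, 1.46], [0.24, 2.44], [-1.37, 4.51], [0.17, 1.92], [-2.96, 2.96]. Speed limits (rad/s): [2.39, 2.39, 3.14, 3.14, 3.14, 3.14, 3.14].

INTERFACE

Orientations are given as a rotation vector (axis times angle).
In Python, from bench import r, eyes gives the robot as it stands.
- The arm moves only by the tool step_arm, never from a script. Its argument "rows" is a list of rows, each a list of 6 numbers: the shift along the world's x, y, z in units of 60 cm (1.0 is 60 cm), then the turn, a rotation vector about the world's x, y, z in units of pi rad (1.0 is pi rad). In form: [[x, y, z, rx, ry, rz], ...]. A call has 1 to 5 rows; each row is the pose to reach, as a shift and turn from the pose commanded when the call began, turning the shorter way round; what a row does not reach only later rows make up. A row lasts 1/12 s, in which the tool goes at most 41.7 mm and 7.16 degrees, less where a joint would pass 70% of its speed; a pose out of reach is approached as far as the arm can. A call with a number of a shift or a turn outside -1 to 1 is refused whole. A call with a gripper value outside its range is refused whole. "jaw" is the closure, from 0 (fully open) to 1 (shut), set as the call begins (left out, the last holds). The fingers move at their own pace and stop on an object; "squeeze" is the grip in N (left out, the last holds). Time passes only in rows, so rows that repeat a pose let the fingers close. It gives the time, the measured TCP pose, the force, the opening and the grip force at its end, in the units of the state.
- r.get_obs(): the state, without advancing time (a new reading comes with each control period).
- eyes.grab_frame(name): name is "scene" or "top" or "wrist"; returns the picture (420x560x3 uint8, red, green, blue); there is no depth.
- eyes.camera_info(name): a dict with "mtx" (3x3 intrinsics, pixels), "extrinsics" (4x4, takes a point from camera to world coordinates); the wrist camera has in their place "tool_from_camera" (4x4, takes a point from camera to tool coordinates, whose origin is the TCP and whose axes are the flange's). Camera axes: x right, y down, z forward; pixel columns grow to the right and rows downward; lengths in m; the calibration is good to about 2 mm. The wrist camera is an equidistant fisheye: a pixel r from the principal point sees the ray r / f radians off the axis. A picture is of the moment at which its call begins: read the wrist's pose just before it. camera_info takes no time and is no camera call.
- r.hand_in(): hands the job in; it is judged then, once.
The state is a dict: "clock": time; "joints": joint angles; "qvel": joint speeds; "tau": joint torques, N m; "tcp_pos": TCP position; "orientation": TCP orientation; "contact_force": force on the tool from outside, world axes, zero at the start; "moment": the same for the moment, N m; "grip_width": finger opening in m; "gripper_force": force on a finger pad.
Only numpy, scipy, OpenCV 4.12 (cv2) and the standard library are available. Lean on these libraries where they do the work, as an engineer would, in place of code of your own. Each camera call takes 0.05 s, during which the arm holds its last target. There are 200 camera calls.

## Working session

There is one attempt and no reset: what is moved stays moved. The work goes in short steps, Python scripts to look and compute and a tool call to move; the robot and the scene stay as the last step left them, time stands still between calls to the robot, and variables do not carry over. Pictures are saved under pics/ and viewed, at most 10 in all, crops included, and the job is handed in when it is done.

Besides the shell and the picture viewer there is one more tool, called after "Request:" in YAML: its name, and indented under it one key for each argument. step_arm: Moves the arm, as the interface text tells. Shifts and turns lie within -1 to 1; 1 stands for 60 cm of shift or pi rad of turn. Its arguments: {"type":"object","properties":{"rows":{"type":"array"},"jaw":{"type":"number"},"squeeze":{"type":"number"}},"required":["rows"]}

```bash
mkdir -p pics
python3 - <<'E'
from bench import r,eyes
import cv2,numpy as np
for n in("scene","top"):
    im=eyes.grab_frame(n); cv2.imwrite(f"pics/{n}0.png",im[:,:,::-1])
    c=eyes.camera_info(n); print(n,np.round(c["mtx"],1).tolist(),np.round(c["extrinsics"],3).tolist())
o=r.get_obs(); print(o["clock"],o["tcp_pos"],o["orientation"],o["grip_width"],eyes.camera_info("wrist"))
E
```

```text
scene [[395.4, 0.0, 274.9], [0.0, 395.4, 208.2], [0.0, 0.0, 1.0]] [[0.947, -0.274, 0.17, 0.391], [-0.322, -0.823, 0.468, -0.13], [0.012, -0.498, -0.867, 0.864], [0.0, 0.0, 0.0, 1.0]]
top [[461.2, 0.0, 282.5], [0.0, 461.2, 202.4], [0.0, 0.0, 1.0]] [[0.021, -0.996, 0.092, 0.411], [-1.0, -0.021, -0.001, 0.256], [0.003, -0.092, -0.996, 1.178], [0.0, 0.0, 0.0, 1.0]]
0.1 [0.23622156 0.6317831  0.2444316 ] [-5.58962547e-01 -3.09128376e+00  2.56683211e-03] 0.08528274084798868 {'mtx': array([[325.1922621 ,   0.        , 282.23434922],
       [  0.        , 325.1922621 , 208.8862332 ],
       [  0.        ,   0.        ,   1.        ]]), 'tool_from_camera': array([[ 6.43747797e-04, -9.66317647e-01, -2.57351491e-01,
         6.41426967e-02],
       [ 9.99999636e-01,  7.66220663e-04, -3.75614632e-04,
        -6.37221125e-05],
       [ 5.60151078e-04, -2.57351156e-01,  9.66317789e-01,
        -1.28206827e-01],
       [ 0.00000000e+00,  0.00000000e+00,  0.00000000e+00,
         1.00000000e+00]])}
```

View pics/scene0.png

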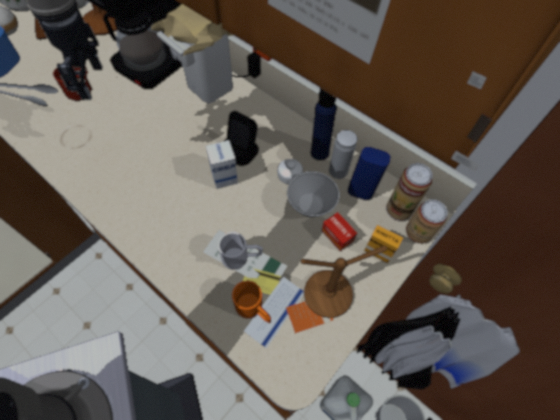

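View pics/top0.png

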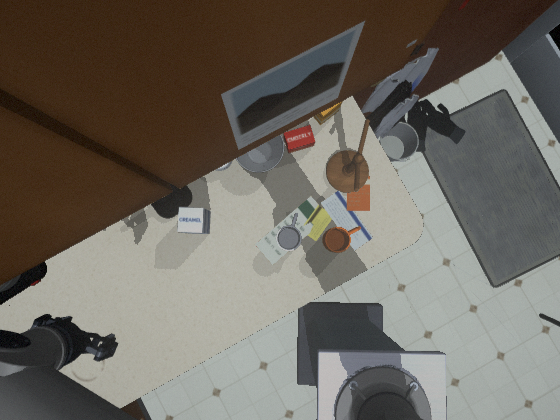

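The mugs in view are the white one (top (288,238), scene (233,250)) and the orange look-alike (top (336,239), scene (248,298)). The bowl is at top (262,152). I choose the white mug and check it, along with the stand, in a close crop.

Run:
```python
import cv2,numpy as np
a=cv2.imread("pics/top0.png")[105:265,250:400]; b=cv2.imread("pics/scene0.png")[220:330,205:405]
a=cv2.resize(a,(390,416),interpolation=cv2.INTER_CUBIC); b=cv2.resize(b,(400,220),interpolation=cv2.INTER_CUBIC)
b=cv2.imread("pics/scene0.png")[220:330,205:275]; c=cv2.imread("pics/scene0.png")[220:330,285:405]
S=3
out=np.zeros((600,800,3),np.uint8)
a=cv2.imread("pics/top0.png")[200:260,260:360]; a=cv2.resize(a,None,fx=4,fy=4,interpolation=cv2.INTER_CUBIC); out[:240,:400]=a
d=cv2.imread("pics/top0.png")[110:200,310:410]; d=cv2.resize(d,None,fx=4,fy=4,interpolation=cv2.INTER_CUBIC); out[240:600,:400]=d
b=cv2.imread("pics/scene0.png")[220:280,205:285]; out[:240,420:740]=cv2.resize(b,None,fx=4,fy=4,interpolation=cv2.INTER_CUBIC)
c=cv2.imread("pics/scene0.png")[235:325,300:395]; out[240:600,420:800]=cv2.resize(c,None,fx=4,fy=4,interpolation=cv2.INTER_CUBIC)
cv2.imwrite("pics/crop1.png",np.clip(out*1.5,0,255).astype(np.uint8))
```

```text
(no output)
```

View pics/crop1.png

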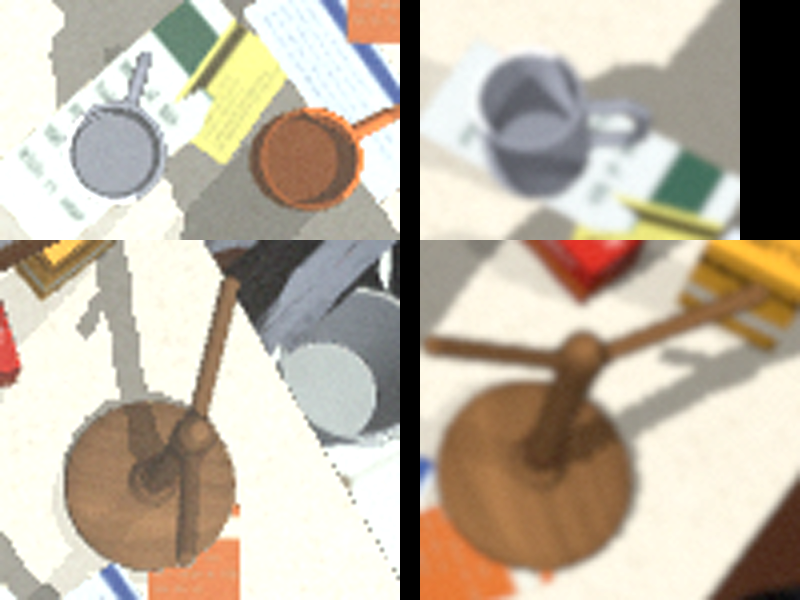

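The crop shows the white mug at top (289.5,237.5) with its handle end at (296.5,214), and at scene (232.8,243.8) with the handle end at (262,249.5). The stand's post top is at top (358,157.5) and scene (340.8,262). The front tip is at top (357,190) and scene (302.5,261). The back tip is at top (368,121) and scene (386,248).

```bash
cat > h.py <<'E'
import numpy as np,cv2
from bench import r,eyes
from scipy.spatial.transform import Rotation as R
def ray(n,p):
    c=eyes.camera_info(n);E=c["extrinsics"];K=c["mtx"]
    d=E[:3,:3]@np.linalg.solve(K,[p[0],p[1],1]);return E[:3,3],d/np.linalg.norm(d)
def wray(p,o):
    c=eyes.camera_info("wrist");T=c["tool_from_camera"];K=c["mtx"]
    v=np.array([p[0]-K[0,2],p[1]-K[1,2]])/K[0,0];t=np.linalg.norm(v)
    d=np.array([*(v/t*np.sin(t)),np.cos(t)]);M=R.from_rotvec(o["orientation"]).as_matrix()
    return o["tcp_pos"]+M@T[:3,3],M@T[:3,:3]@d
def tri(*rs):
    A=[np.eye(3)-np.outer(d,d) for _,d in rs];x=np.linalg.solve(sum(A),sum(a@o for a,(o,_) in zip(A,rs)))
    return x,max(np.linalg.norm(a@(x-o)) for a,(o,_) in zip(A,rs))
def onz(ry,z): return ry[0]+ry[1]*(z-ry[0][2])/ry[1][2]
E
python3 - <<'E'
from h import *
P=dict(rim=((289.5,237.5),(232.8,243.8)),hend=((296.5,214),(262,249.5)),post=((358.3,157.5),(340.8,262)),ft=((356.8,190),(302.5,261.3)),bt=((368,120.8),(386.2,248)))
for k,(t,s) in P.items():
    x,e=tri(ray("top",t),ray("scene",s));print(k,np.round(x*1000),round(e*1000,1))
x=onz(ray("top",P["rim"][0]),.08);h=onz(ray("top",P["hend"][0]),.06);print(x,h,np.degrees(np.arctan2(*(h-x)[1::-1])))
o=r.get_obs();print(R.from_rotvec(o["orientation"]).as_matrix().round(3).tolist())
E
```

```text
rim [429. 237.  81.] 0.4
hend [488. 220.  44.] 1.3
post [604.  92. 180.] 0.4
ft [528. 101. 221.] 0.2
bt [678.  78. 221.] 1.3
[0.42836456 0.23721524 0.08      ] [0.48596568 0.22096373 0.06      ] -15.755821947582394
[[-0.937, 0.35, -0.0], [0.35, 0.937, -0.002], [-0.0, -0.002, -1.0]]
```

Request:
step_arm:
  rows:
    - [0.16, -0.32, 0, 0, 0, 0]
    - [0.16, -0.32, 0, 0, 0, 0]
    - [0.16, -0.32, 0, 0, 0, 0]
    - [0.16, -0.32, 0, 0, 0, 0]
    - [0.16, -0.32, 0, 0, 0, 0]
  jaw: 0
  squeeze: 40

```text
clock: 0.52
tcp_pos: [0.33, 0.4438, 0.2449]
orientation: [-0.559, -3.091, 0.001]
contact_force: [1.1, 0.5, 0.1]
grip_width: 0.0855
gripper_force: 0.0
```

Request:
step_arm:
  rows:
    - [0.165, -0.345, 0, 0, 0, 0.025]
    - [0.165, -0.345, 0, 0, 0, 0.025]
    - [0.165, -0.345, 0, 0, 0, 0.025]
    - [0.165, -0.345, 0, 0, 0, 0.025]
    - [0.165, -0.345, 0, 0, 0, 0.025]

```text
clock: 0.93
tcp_pos: [0.4197, 0.2558, 0.2452]
orientation: [-0.437, -3.111, 0.0]
contact_force: [1.8, 0.5, 0.3]
grip_width: 0.0854
gripper_force: 0.0
```

Request:
step_arm:
  rows:
    - [0, -0.02, 0, 0, 0, 0]
    - [0, -0.02, 0, 0, 0, 0]
    - [0, -0.02, 0, 0, 0, 0]

```text
clock: 1.18
tcp_pos: [0.4193, 0.2456, 0.2452]
orientation: [-0.44, -3.11, -0.0]
contact_force: [-0.7, 0.1, -0.3]
grip_width: 0.0856
gripper_force: 0.0
```

Run:
```python
from h import *
o=r.get_obs(); im=eyes.grab_frame("wrist"); cv2.imwrite("pics/w1.png",im[:,:,::-1])
import pickle; pickle.dump(o,open("w1.pkl","wb"))
print(o["clock"],o["tcp_pos"],o["orientation"],o["joints"].round(2) if hasattr(o["joints"],'round') else o["joints"])
```

```text
1.1833 [0.41932134 0.24562376 0.24521312] [-4.39898946e-01 -3.11022023e+00 -2.76289039e-04] [-0.81  0.16  0.17  2.   -0.03  0.98  0.67]
```

View pics/w1.png

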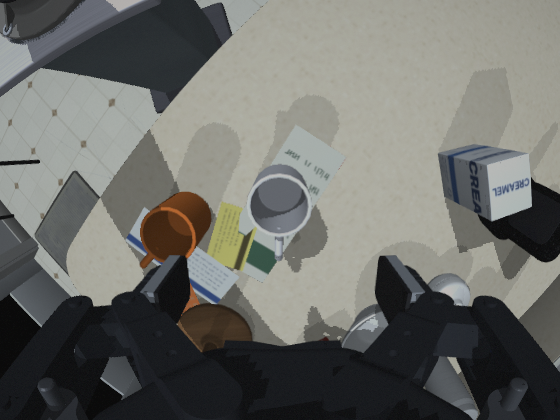

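The wrist view shows the white mug's rim centred near (279,203) with its handle end near (280,257). The orange mug is to the left at (168,232), clear of the jaws. I cast rays from these pixels.

Run:
```python
from h import *
import pickle; o=pickle.load(open("w1.pkl","rb"))
im=cv2.imread("pics/w1.png")[160:270,235:325]
for p in((279,203),(247,203),(312,203),(279,172),(279,236)): print(p,onz(wray(p,o),.08).round(4))
a=onz(wray((279,203.5),o),.08);h=onz(wray((280,257),o),.052);print(a,h,np.degrees(np.arctan2(*(h-a)[1::-1])),np.linalg.norm(h-a))
print(tri(wray((279,203.5),o),ray("top",(289.5,237.5)),ray("scene",(232.8,243.8))))
M=R.from_rotvec(o["orientation"]).as_matrix();print(np.degrees(np.arctan2(M[1,1],M[0,1])))
cv2.imwrite("pics/w1c.png",cv2.resize(im,None,fx=5,fy=5,interpolation=cv2.INTER_CUBIC))
```

```text
(279, 203) [0.4263 0.2402 0.08  ]
(247, 203) [0.4181 0.2115 0.08  ]
(312, 203) [0.4348 0.2698 0.08  ]
(279, 172) [0.3984 0.2483 0.08  ]
(279, 236) [0.4576 0.2311 0.08  ]
[0.42680923 0.24009823 0.08      ] [0.49043268 0.22240103 0.052     ] -15.544190124194118 0.07172959561086942
(array([0.42850416, 0.23871145, 0.07664009]), np.float64(0.0015565112429109316))
73.89935308051388
```

View pics/w1c.png

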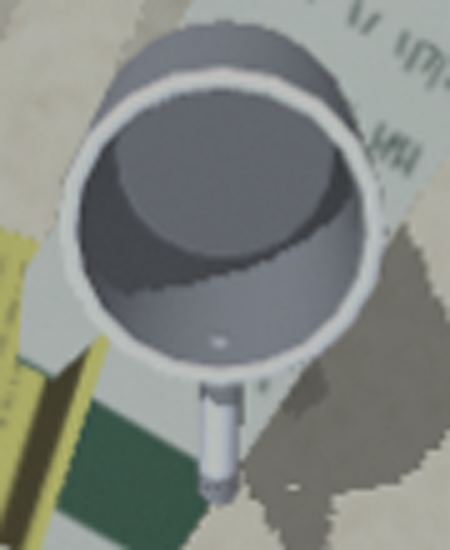

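The crop puts the rim centre at (279.4,205), which gives a mug centre of about (0.428, 0.239). The handle direction is about -16°, perpendicular to the jaw line as wanted. I align and descend.

Request:
step_arm:
  rows:
    - [0.0145, -0.011, -0.04, 0, 0, 0]
    - [0.0145, -0.011, -0.09, 0, 0, 0]
    - [0.0145, -0.011, -0.14, 0, 0, 0]
    - [0.0145, -0.011, -0.18, 0, 0, 0]
    - [0.0145, -0.011, -0.2, 0, 0, 0]

```text
clock: 1.65
tcp_pos: [0.4258, 0.2407, 0.1222]
orientation: [-0.431, -3.108, 0.004]
contact_force: [0.4, 0.5, 0.4]
grip_width: 0.0854
gripper_force: 0.0
```

Request:
step_arm:
  rows:
    - [0, 0, -0.03, 0, 0, 0]
    - [0, 0, -0.06, 0, 0, 0]
    - [0, 0, -0.09, 0, 0, 0]
    - [0, 0, -0.125, 0, 0, 0]
    - [0, 0, -0.125, 0, 0, 0]

```text
clock: 2.07
tcp_pos: [0.4254, 0.2404, 0.0471]
orientation: [-0.431, -3.107, 0.005]
contact_force: [-0.3, -0.0, 0.0]
grip_width: 0.0852
gripper_force: 0.0
```

Request:
step_arm:
  rows:
    - [0, 0, 0, 0, 0, 0]
    - [0, 0, 0, 0, 0, 0]

```text
clock: 2.23
tcp_pos: [0.4282, 0.2407, 0.0509]
orientation: [0.435, 3.111, 0.001]
contact_force: [-0.5, -0.5, 0.5]
grip_width: 0.0852
gripper_force: 0.0
```

Clean descent. I close the jaws.

Request:
step_arm:
  rows:
    - [0, 0, 0, 0, 0, 0]
    - [0, 0, 0, 0, 0, 0]
    - [0, 0, 0, 0, 0, 0]
    - [0, 0, 0, 0, 0, 0]
    - [0, 0, 0, 0, 0, 0]
  jaw: 1
  squeeze: 40

```text
clock: 2.65
tcp_pos: [0.4288, 0.2399, 0.0515]
orientation: [0.437, 3.11, 0.003]
contact_force: [-1.9, -0.2, 5.3]
grip_width: 0.0598
gripper_force: 42.4
```

Request:
step_arm:
  rows:
    - [0, 0, 0, 0, 0, 0]
    - [0, 0, 0, 0, 0, 0]
    - [0, 0, 0, 0, 0, 0]
    - [0, 0, 0, 0, 0, 0]
    - [0, 0, 0, 0, 0, 0]

```text
clock: 3.07
tcp_pos: [0.4288, 0.24, 0.0516]
orientation: [0.437, 3.11, 0.003]
contact_force: [-1.4, -0.1, 4.7]
grip_width: 0.0603
gripper_force: 42.4
```

Request:
step_arm:
  rows:
    - [0, 0, 0.03, 0, 0, 0]
    - [0, 0, 0.09, 0, 0, 0]
    - [0, 0, 0.15, 0, 0, 0]
    - [0, 0, 0.21, 0, 0, 0]
    - [0, 0, 0.26, 0, 0, 0]

```text
clock: 3.48
tcp_pos: [0.4283, 0.2393, 0.2093]
orientation: [0.438, 3.109, 0.003]
contact_force: [0.3, 0.1, -2.0]
grip_width: 0.06
gripper_force: 44.2
```

Request:
step_arm:
  rows:
    - [0, 0, 0.05, 0, 0, -0.035]
    - [0, 0, 0.09, 0, 0, -0.07]
    - [0, 0, 0.09, 0, 0, -0.105]
    - [0, 0, 0.09, 0, 0, -0.14]
    - [0, 0, 0.09, 0, 0, -0.175]

```text
clock: 3.9
tcp_pos: [0.4281, 0.2393, 0.2614]
orientation: [1.273, 2.872, 0.003]
contact_force: [0.4, -0.5, -1.8]
grip_width: 0.0597
gripper_force: 44.3
```

Request:
step_arm:
  rows:
    - [0, 0, 0, 0, 0, -0.035]
    - [0, 0, 0, 0, 0, -0.07]
    - [0, 0, 0, 0, 0, -0.105]
    - [0, 0, 0, 0, 0, -0.14]
    - [0, 0, 0, 0, 0, -0.175]

```text
clock: 4.32
tcp_pos: [0.4278, 0.2391, 0.2607]
orientation: [-2.005, -2.418, -0.001]
contact_force: [-0.3, -0.9, -1.2]
grip_width: 0.0597
gripper_force: 44.2
```

Request:
step_arm:
  rows:
    - [0, 0, 0, 0, 0, -0.035]
    - [0, 0, 0, 0, 0, -0.07]
    - [0, 0, 0, 0, 0, -0.105]
    - [0, 0, 0, 0, 0, -0.11]
    - [0, 0, 0, 0, 0, -0.11]

```text
clock: 4.73
tcp_pos: [0.4279, 0.2393, 0.2606]
orientation: [-2.383, -2.047, -0.0]
contact_force: [0.2, 0.5, -0.7]
grip_width: 0.0599
gripper_force: 44.2
```

Run:
```python
from h import *
o=r.get_obs();M=R.from_rotvec(o["orientation"]).as_matrix();print(o["tcp_pos"],M.round(3).tolist(),np.degrees(np.arctan2(M[1,1],M[0,1])),o["joints"],o["grip_width"])
```

```text
[0.42790317 0.23927028 0.2605636 ] [[0.151, 0.989, 0.0], [0.989, -0.151, 0.0], [0.0, 0.0, -1.0]] -8.684740186251126 [-0.94733655  0.15234941  0.34810798  1.9874118  -0.06141355  1.01140876
 -0.72191996] 0.05991033108774248
```

Request:
step_arm:
  rows:
    - [0.03, -0.035, 0, 0, 0, 0]
    - [0.07, -0.08, 0, 0, 0, 0]
    - [0.1, -0.12, 0, 0, 0, 0]
    - [0.12, -0.148, 0, 0, 0, 0]
    - [0.12, -0.148, 0, 0, 0, 0]

```text
clock: 5.15
tcp_pos: [0.5025, 0.1456, 0.2608]
orientation: [2.387, 2.038, 0.001]
contact_force: [0.3, 0.3, -1.1]
grip_width: 0.0597
gripper_force: 44.2
```

Request:
step_arm:
  rows:
    - [0, 0, 0, 0, 0, 0]
    - [0, 0, 0, 0, 0, 0]

```text
clock: 5.32
tcp_pos: [0.4996, 0.1513, 0.2602]
orientation: [-2.382, -2.047, 0.0]
contact_force: [1.0, -0.6, -1.5]
grip_width: 0.0597
gripper_force: 44.2
```

Run:
```python
from h import *
import pickle
o=r.get_obs(); w=eyes.grab_frame("wrist")[:,:,::-1]; s=eyes.grab_frame("scene")[:,:,::-1]; t=eyes.grab_frame("top")[:,:,::-1]
pickle.dump(o,open("w2.pkl","wb"))
for n,i in zip("wst",(w,s,t)): cv2.imwrite(f"pics/p2{n}.png",i)
out=np.zeros((600,800,3),np.uint8)
out[:300,:400]=cv2.resize(w,(400,300))
out[300:600,:400]=cv2.resize(t[120:220,290:423],(400,300),interpolation=cv2.INTER_CUBIC)
out[0:600,400:]=cv2.resize(s[170:320,270:370],(400,600),interpolation=cv2.INTER_CUBIC)
cv2.imwrite("pics/p2.png",np.clip(out*1.4,0,255).astype(np.uint8)); print(o["tcp_pos"],o["clock"])
```

```text
[0.49962696 0.15126882 0.26023375] 5.3167
```

View pics/p2.png

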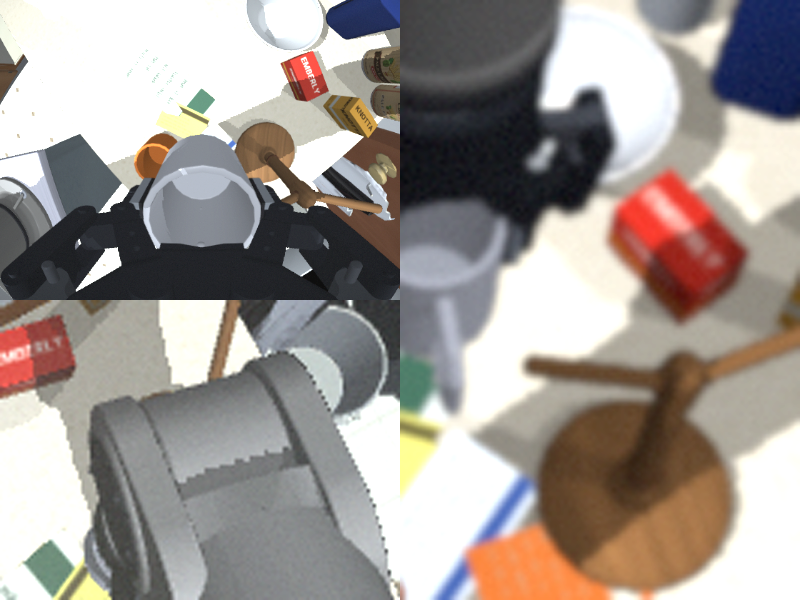

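The composite shows the mug held upright with its handle edge-on to the scene camera at about (282,245) to (283,272). The arm tip at scene (302,261) lies just beyond it, with the post at (340.8,263). I check the predicted handle projection against this.

Run:
```python
from h import *
import pickle; o=pickle.load(open("w2.pkl","rb"))
def pj(n,X):
    c=eyes.camera_info(n);E=np.linalg.inv(c["extrinsics"]);p=c["mtx"]@(E@[*X,1])[:3];return (p[:2]/p[2]).round(1)
t=o["tcp_pos"];b=t-[0,0,.0516];h=np.array([-.151,-.989,0]);z=np.array([0,0,1])
for y,zz in((.0615,.0195),(.0615,.0645),(.066,.042),(0,.08)): print(y,zz,pj("scene",b+h*y+z*zz))
root=np.array([.603,.0895,.170]);d=np.array([-.81,.124,.574]);d/=np.linalg.norm(d)
for s in(0,.05,.095): print(s,root+d*s,pj("scene",root+d*s),pj("top",root+d*s))
x,e=tri(wray((427,277),o),ray("top",(358.3,157.5)),ray("scene",(340.8,262)));print("post",x,e)
```

```text
0.0615 0.0195 [284.  271.8]
0.0615 0.0645 [284.9 261.7]
0.066 0.042 [284.9 269.4]
0 0.08 [278.2 223.6]
0 [0.603  0.0895 0.17  ] [339.9 265.3] [358.4 159.2]
0.05 [0.56251926 0.09569705 0.19868635] [320.3 262.9] [357.6 175.3]
0.095 [0.5260866  0.1012744  0.22450406] [301.3 260.7] [356.9 190.7]
post [0.60378029 0.09121937 0.18152001] 0.0009078048464826082
```

The predictions agree with the images to about 1–2 mm. I thread slowly, with a first leg to just past the tip.

Request:
step_arm:
  rows:
    - [0.021, -0.006, -0.0195, 0, 0, 0]
    - [0.034, -0.008, -0.029, 0, 0, 0]
    - [0.048, -0.01, -0.038, 0, 0, 0]
    - [0.062, -0.012, -0.048, 0, 0, 0]
    - [0.075, -0.014, -0.058, 0, 0, 0]

```text
clock: 5.88
tcp_pos: [0.5459, 0.1424, 0.225]
orientation: [2.385, 2.045, -0.0]
contact_force: [-0.3, -0.2, -1.6]
grip_width: 0.0591
gripper_force: 44.2
```

Request:
step_arm:
  rows:
    - [0, 0, 0, 0, 0, 0]
    - [0, 0, 0, 0, 0, 0]

```text
clock: 6.05
tcp_pos: [0.5452, 0.1419, 0.225]
orientation: [-2.386, -2.044, 0.002]
contact_force: [0.3, -1.0, -1.7]
grip_width: 0.06
gripper_force: 44.3
```

Run:
```python
from h import *
o=r.get_obs(); s=eyes.grab_frame("scene")[:,:,::-1]
cv2.imwrite("pics/p3.png",cv2.resize(s[210:310,260:390],None,fx=6,fy=6,interpolation=cv2.INTER_CUBIC)); print(o["tcp_pos"],o["contact_force"],o["clock"])
```

```text
[0.54521922 0.14192501 0.22496357] [ 0.31508946 -1.03937968 -1.66469252] 6.05
```

View pics/p3.png

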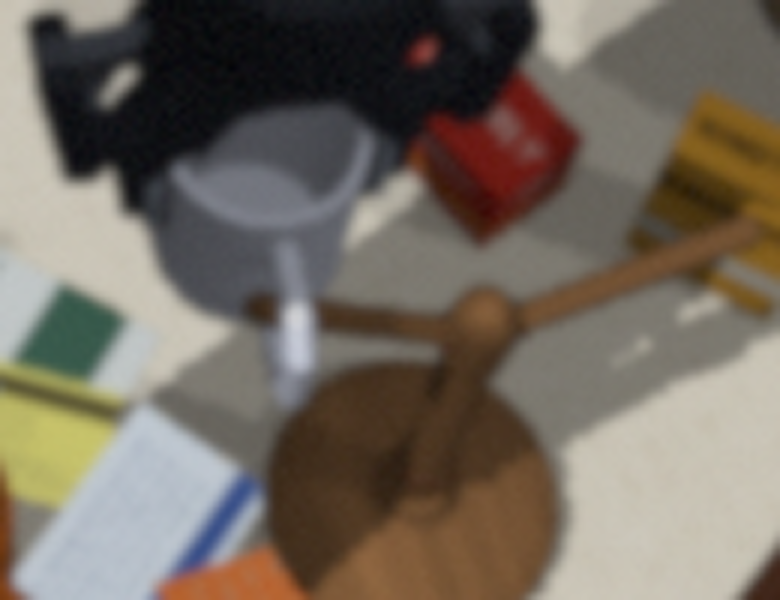

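The dowel's tip at crop (260,308) now pokes out left of the handle bar at (295,340), so the handle is threaded. I slide it further on.

Request:
step_arm:
  rows:
    - [0.011, -0.001, -0.0075, 0, 0, 0]
    - [0.022, -0.0025, -0.015, 0, 0, 0]
    - [0.033, -0.004, -0.0225, 0, 0, 0]
    - [0.043, -0.005, -0.03, 0, 0, 0]
    - [0.053, -0.0065, -0.0375, 0, 0, 0]

```text
clock: 6.52
tcp_pos: [0.5776, 0.1382, 0.2024]
orientation: [2.385, 2.044, -0.0]
contact_force: [-0.2, -0.3, -0.8]
grip_width: 0.0598
gripper_force: 44.3
```

Request:
step_arm:
  rows:
    - [0, 0, -0.003, 0, 0, 0]
    - [0, 0, -0.006, 0, 0, 0]
    - [0, 0, -0.008, 0, 0, 0]
    - [0, 0, -0.008, 0, 0, 0]

```text
clock: 6.85
tcp_pos: [0.5766, 0.1383, 0.1979]
orientation: [-2.385, -2.044, 0.001]
contact_force: [0.3, -0.3, -1.7]
grip_width: 0.06
gripper_force: 44.3
```

Request:
step_arm:
  rows:
    - [0, 0, -0.0015, 0, 0, 0]
    - [0, 0, -0.003, 0, 0, 0]
    - [0, 0, -0.003, 0, 0, 0]

```text
clock: 7.1
tcp_pos: [0.5768, 0.1384, 0.1964]
orientation: [-2.385, -2.045, -0.0]
contact_force: [-0.1, 0.2, -1.5]
grip_width: 0.0594
gripper_force: 44.3
```

Request:
step_arm:
  rows:
    - [0, 0, -0.0015, 0, 0, 0]
    - [0, 0, -0.003, 0, 0, 0]
    - [0, 0, -0.003, 0, 0, 0]

```text
clock: 7.35
tcp_pos: [0.5768, 0.1383, 0.1945]
orientation: [-2.385, -2.044, 0.0]
contact_force: [-0.9, 0.9, -2.1]
grip_width: 0.0599
gripper_force: 44.3
```

Request:
step_arm:
  rows:
    - [0, 0, -0.0015, 0, 0, 0]
    - [0, 0, -0.003, 0, 0, 0]
    - [0, 0, -0.003, 0, 0, 0]

```text
clock: 7.6
tcp_pos: [0.5769, 0.1383, 0.1927]
orientation: [2.385, 2.044, -0.0]
contact_force: [-0.3, -0.4, -2.9]
grip_width: 0.0599
gripper_force: 44.3
```

Run:
```python
from h import *
o=r.get_obs(); s=eyes.grab_frame("scene")[:,:,::-1]
cv2.imwrite("pics/p4.png",cv2.resize(s[210:310,260:390],None,fx=6,fy=6,interpolation=cv2.INTER_CUBIC)); print(o["tcp_pos"],o["contact_force"],o["clock"])
```

```text
[0.57694272 0.13825599 0.19265003] [-0.34039689 -0.37242985 -2.85346675] 7.6
```

View pics/p4.png

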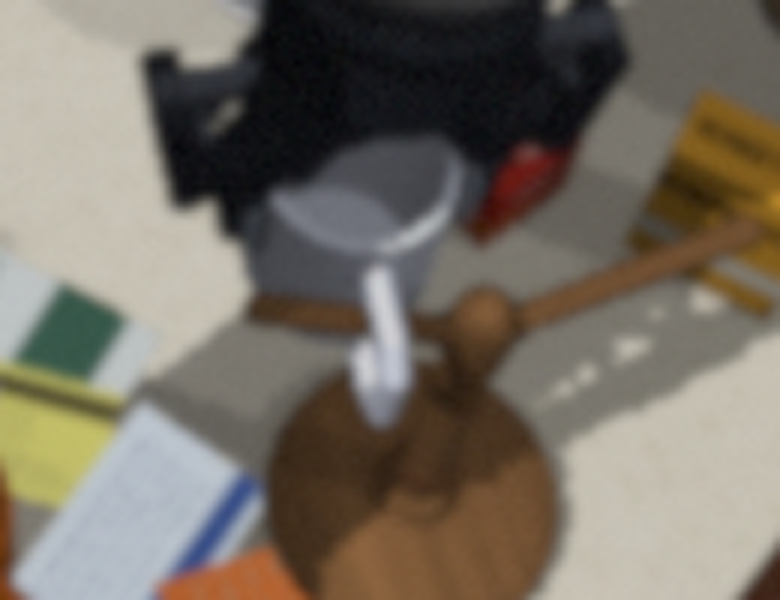

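The mug is well on, with its handle at crop (380,340) over mid-arm. I open the jaws and let it settle.

Request:
step_arm:
  rows:
    - [0, 0, 0, 0, 0, 0]
    - [0, 0, 0, 0, 0, 0]
    - [0, 0, 0, 0, 0, 0]
    - [0, 0, 0, 0, 0, 0]
    - [0, 0, 0, 0, 0, 0]
  jaw: 0

```text
clock: 8.07
tcp_pos: [0.577, 0.1383, 0.1929]
orientation: [2.385, 2.044, 0.0]
contact_force: [-0.6, -0.3, 0.4]
grip_width: 0.0853
gripper_force: 0.0
```

Request:
step_arm:
  rows:
    - [0, 0, 0, 0, 0, 0]
    - [0, 0, 0, 0, 0, 0]
    - [0, 0, 0, 0, 0, 0]
    - [0, 0, 0, 0, 0, 0]
    - [0, 0, 0, 0, 0, 0]

```text
clock: 8.48
tcp_pos: [0.5769, 0.1383, 0.1928]
orientation: [2.385, 2.044, -0.0]
contact_force: [-0.9, -0.1, 0.5]
grip_width: 0.0855
gripper_force: 0.0
```

Request:
step_arm:
  rows:
    - [0, 0, 0.01, 0, 0, 0]
    - [0, 0, 0.03, 0, 0, 0]
    - [0, 0, 0.06, 0, 0, 0]
    - [0, 0, 0.1, 0, 0, 0]
    - [0, 0, 0.14, 0, 0, 0]

```text
clock: 8.9
tcp_pos: [0.5769, 0.1381, 0.2786]
orientation: [2.386, 2.044, -0.0]
contact_force: [1.8, 1.4, -0.3]
grip_width: 0.0853
gripper_force: 0.0
```

Request:
step_arm:
  rows:
    - [-0.03, 0.05, 0.05, 0, 0, 0]
    - [-0.06, 0.1, 0.08, 0, 0, 0]
    - [-0.08, 0.15, 0.08, 0, 0, 0]
    - [-0.1, 0.2, 0.08, 0, 0, 0]
    - [-0.12, 0.25, 0.08, 0, 0, 0]

```text
clock: 9.32
tcp_pos: [0.5045, 0.2897, 0.327]
orientation: [-2.385, -2.044, -0.005]
contact_force: [0.9, 0.2, 0.3]
grip_width: 0.0857
gripper_force: 0.0
```

Request:
step_arm:
  rows:
    - [0, 0, 0, 0, 0, 0]
    - [0, 0, 0, 0, 0, 0]
    - [0, 0, 0, 0, 0, 0]
    - [0, 0, 0, 0, 0, 0]
    - [0, 0, 0, 0, 0, 0]

```text
clock: 9.73
tcp_pos: [0.5057, 0.2867, 0.3252]
orientation: [2.388, 2.041, 0.001]
contact_force: [1.0, -0.0, -0.4]
grip_width: 0.0852
gripper_force: 0.0
```

Run:
```python
from h import *
o=r.get_obs(); s=eyes.grab_frame("scene")[:,:,::-1];t=eyes.grab_frame("top")[:,:,::-1]
out=np.zeros((600,800,3),np.uint8)
out[:300,:400]=cv2.resize(s,(400,300)); out[300:,:400]=cv2.resize(t,(400,300))
out[:300,400:]=cv2.resize(s[225:315,280:400],(400,300),interpolation=cv2.INTER_CUBIC)
out[300:,400:]=cv2.resize(t[120:210,300:420],(400,300),interpolation=cv2.INTER_CUBIC)
cv2.imwrite("pics/p5.png",np.clip(out*1.3,0,255).astype(np.uint8)); print(o["tcp_pos"],o["contact_force"],o["clock"])
```

```text
[0.50573887 0.28671738 0.32522342] [ 0.96691654 -0.03585277 -0.40503237] 9.7333
```

View pics/p5.png

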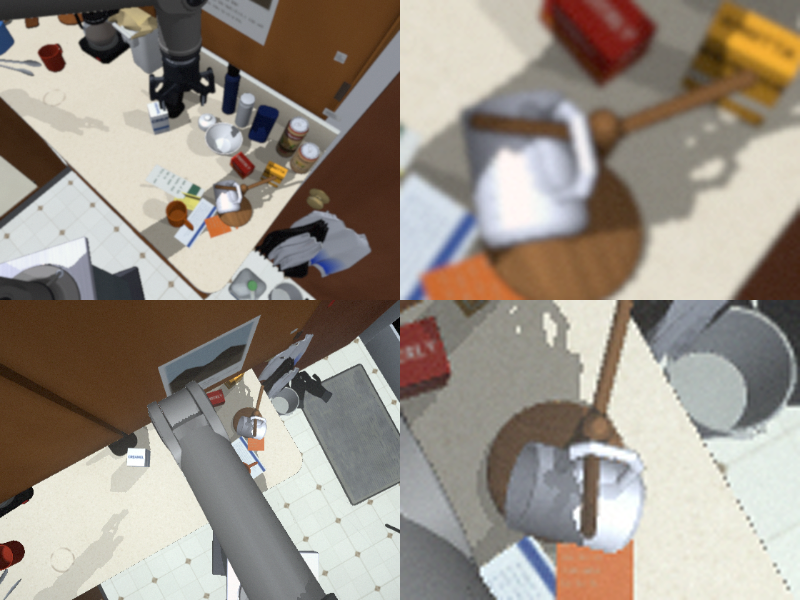

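The picture shows the mug hanging by its handle close to the post, clear of the worktop, with the bystanders in place. I wait for any swing to die out and then hand in.

Request:
step_arm:
  rows:
    - [0, 0, 0, 0, 0, 0]
    - [0, 0, 0, 0, 0, 0]
    - [0, 0, 0, 0, 0, 0]
    - [0, 0, 0, 0, 0, 0]
    - [0, 0, 0, 0, 0, 0]

```text
clock: 10.25
tcp_pos: [0.5049, 0.2883, 0.3248]
orientation: [-2.385, -2.044, 0.0]
contact_force: [-0.8, -0.0, 0.7]
grip_width: 0.0855
gripper_force: 0.0
```

Request:
step_arm:
  rows:
    - [0, 0, 0, 0, 0, 0]
    - [0, 0, 0, 0, 0, 0]
    - [0, 0, 0, 0, 0, 0]
    - [0, 0, 0, 0, 0, 0]
    - [0, 0, 0, 0, 0, 0]

```text
clock: 10.67
tcp_pos: [0.5049, 0.2883, 0.3248]
orientation: [-2.385, -2.044, -0.0]
contact_force: [-0.1, 0.1, -0.1]
grip_width: 0.0852
gripper_force: 0.0
```

Run:
```python
from h import *
a=eyes.grab_frame("scene")[225:315,280:400].astype(float)
for _ in range(4): b=eyes.grab_frame("scene")[225:315,280:400].astype(float)
print("motion",np.abs(a-b).mean(),(np.abs(a-b).max(2)>40).sum())
print(r.hand_in())
```

```text
motion 1.0121296296296296 0
the job is handed in; nothing more can be done
None
```

The white mug hangs still by its handle from the stand's front arm, well on near the post; it is released, the bystanders are in place, and the job was handed in at about 11 s.

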